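# Scrap the binding belt idler in the tilt-out bin

## Task

One of the three belt idlers in the service tray binds on its axle: turn the pulleys to find out which. Tip the empty tilt-out bin fully forward, put the binding idler in it and push the bin back until it clicks shut; leave the two good idlers standing in their tray pockets and do not disturb the other things on the bench.

Things in the scene. Friction and masses are not known exactly. Their poses are not given: they have to be found in the camera images.
- cabinet: grey sheet-steel cabinet fixed to the table, 345 mm wide, 206 tall, with two alike blue tilt-out bins. Origin on the table below the middle of the bins' pivot line; +x to its back, -x out of its front, y along the pivot. The 3 mm roof (top at 206 mm) ends 10 mm, the side sheets 20 mm in front of the pivot line. Facing it, the right bin (-y) is empty; the left one (+y) is full of rubber rollers
- empty_bin (a joint): tip angle of the empty bin (rad): 0 clicked shut, as it starts; 0.576 tipped fully forward onto its stop. A sprung catch holds it: 8 to 10 N forward at the rim frees it. Pushing shut takes 8 to 10 N at the rim at 0.11 rad, then it snaps home; unclicked it stands 0.1 rad open or more. Beyond about 0.2 rad it falls out onto its stop by its own weight and stays there
- empty_bin_rim (a point): mid-point of the rim of the empty bin's front, a rolled bead 10 mm thick, 156 long, along the pivot. 152 mm from the pivot line: shut, 61 mm in front of it and 139 above it; fully tipped, 127 in front and 83 above. Axes are the bin's and tip with it: x to its back, y along the rim, z up. Bin shut: a slot 46 mm wide from bead to roof edge lets a finger in behind the rim
- empty_bin_pivot (a point): fixed point on the pivot line, mid-width of the empty bin, 45 mm above the table; axes as the cabinet's. Bin 150 mm wide inside, walls 3 to 4, about 0.42 kg; shut, its front slopes from 28 in front of and 20 below this line up to the rim; rear wall 70 behind, up to 120 above. Tipped, the mouth from above is 10 to 127 mm in front; the front is a 45 degree slope, deepest 13 mm in front
- stock_bin (a joint): tip angle of the left bin, full of rubber rollers (rad): 0 clicked shut, as it starts and shall stay. Same size and catch as the empty one
- tray: black service tray fixed to the table, 90 mm (x) by 328 (y), origin on the table under its centre. Three pockets 66 x 66 mm, 7 deep (floor 4, walls up to 11 mm above the table) along y at -108, 0, +108; an idler stands in each. Good pulleys spin freely (drag under 0.01 N m); one, in any pocket, drags with about 0.2 N m (9 N at its rim), felt on gripping and twisting it: the pocket holds its foot
- polish_bottle: bystander: white plastic bottle, diameter 56 mm, 150 mm tall, standing loose; origin under its centre
- wrench: bystander: steel open-ended wrench 170 mm long, lying loose along its x; origin under its middle
- felt_wheel: bystander: grey felt polishing wheel, diameter 90 mm, 27 mm tall, lying loose; origin under its centre
- idler_right (a point): where the axle of the right-hand idler (-y end) crosses the mid-height of its pulley as it stands in the tray at the start, true to about 1 mm, 35 mm above the table. The point is the tray's: it stays when the idler is taken out. Axes: z up, x and y square to the pocket and the idler's foot
- idler_middle (a point): like the left and right points, for the middle idler. Each idler: square steel foot 62 x 62 x 8 mm with a fixed upright axle, on which an aluminium pulley turns: diameter 50, 26 tall, from 22 to 48 mm above the table while it stands in the tray, nut ending at 50.5; 0.24 to 0.32 kg; all three look alike
- idler_left (a point): where the axle of the left-hand idler (+y end) crosses the mid-height of its pulley as it stands in the tray at the start, true to about 1 mm, 35 mm above the table. The point is the tray's: it stays when the idler is taken out. Axes: z up, x and y square to the pocket and the idler's foot

How it is judged:
By the outcome, as a careful person would: the job done as asked, in the order asked, and still so for the second after the job is handed in, with the robot touching nothing.
It also fails if it takes over 72 s, if anything falls off the work surface, if the arm or the gripper's body presses on something with over 40 N, if the wrist force passes 120 N, or if a joint passes its speed limit or range.

## Robot

A 6-joint arm with a two-finger parallel gripper is mounted at the origin on the work surface. World frame = base frame: x ahead of the robot, y to its left, z up, the work surface at z = 0. Lengths are in m, angles in rad, forces in N, time in s.
With the tool pointing down it reaches from about 0.3 to 0.875 m from the base axis. Payload 6.4 kg.
Tool frame: the origin (TCP) lies at the very end of the fingers, on their centre line; the grasp point (between the pads) lies bot.tcp_to_grasp behind it (bot.tcp_to_grasp is the distance from the TCP to the grasp point, in m); z points along the fingers, y is the direction in which the jaws open and shut (so a half turn about z gives the same grasp; the last joint's range is limited). The gripper opens to 85 mm and grips with 20 to 120 N. Pads are 22 mm wide; open, the fingers measure 114 mm over their backs; the gripper's body (76 mm by 85 mm) begins 54 mm behind the grasp point. The pads swing forward as they close: fully open they stand 13 mm farther back than shut.
Start: joints at [-1.377, 0.181, 1.607, -0, 1.354, -0.206], TCP at [0.224, -0.53, 0.231] pointing down, gripper open.
Joint ranges: [-2.99, 2.99], [-0.89, 2.07], [0.3, 2.58], [-1.14, 4.28], [0, 2.63], [-3.12, 3.12]. Speed limits (rad/s): [2.57, 2.57, 3.01, 3.14, 3.14, 3.14].

## Interface

Orientations are given as [roll, pitch, yaw] about the fixed x, y, z axes, in that order (R = Rz(yaw) Ry(pitch) Rx(roll)).
In Python, from bench import bot gives the robot as it stands.
- The arm moves only by the tool jog_arm, never from a script. Its argument "increments" is a list of rows, each a list of 6 numbers: the shift along the tool's x, y, z in mm, then the turn, a rotation vector about the tool's x, y, z in degrees. In form: [[dx, dy, dz, wx, wy, wz], ...]. A call has 1 to 20 rows; each row is the pose to reach, as a shift and turn from the pose commanded when the call began, along the tool's axes at that moment; what a row does not reach only later rows make up. A row lasts 1/10 s, in which the tool goes at most 50 mm and 8.59 degrees, less where a joint would pass 70% of its speed; a pose out of reach is approached as far as the arm can. A call with a gripper value outside its range is refused whole. "jaw" is the gripper command: -1 is shut, 1 is fully open, values between are in proportion, set as the call begins (left out, the last holds). The fingers move at their own pace and stop on an object; "squeeze" is the grip in N (left out, the last holds). Time passes only in rows, so rows that repeat a pose let the fingers close. It gives the time, the measured TCP pose, the force and the opening at its end, in the units of the state.
- bot.state(): the state, without advancing time (a new reading comes with each control period).
- bot.camera(name): name is "side" or "top" or "wrist"; returns (picture, depth): 480x640x3 uint8, red, green, blue; 480x640 float32, m along the optical axis (not along the pixel's ray), 0 where there is no reading.
- bot.camera_info(name): a dict with "vfov" (degrees; the focal length in pixels is half the picture's height over the tangent of half this angle, whatever the lens; pixels are square), "cx", "cy" (the principal point, pixels), "rvec" (rotation vector, rad) and "tvec" (3), from world to camera coordinates, as OpenCV has them; the wrist camera has in their place "hand_eye" (4x4, takes a point from camera to tool coordinates, whose origin is the TCP and whose axes are the flange's). Camera axes: x right, y down, z forward; pixel columns grow to the right and rows downward; lengths in m; the calibration is good to about 2 mm. A picture is of the moment at which its call begins: read the wrist's pose just before it. camera_info takes no time and is no camera call.
- bot.hand_in(): hands the job in, once; it reports no verdict.
The state is a dict: "time": time; "q": joint angles; "joint_velocities": joint speeds; "joint_torque": joint torques, N m; "tool_pos": TCP position; "tool_rot": TCP orientation; "ft_force": force on the tool from outside, world axes, zero at the start; "ft_torque": the same for the moment, N m; "grip_width": finger opening in m.
Only numpy, scipy, OpenCV 4.12 (cv2) and the standard library are available. Lean on these libraries where they do the work, as an engineer would, in place of code of your own. Each camera call takes 0.05 s, during which the arm holds its last target.

## Working session

There is one attempt and no reset: what is moved stays moved. The work goes in short steps, Python scripts to look and compute and a tool call to move; the robot and the scene stay as the last step left them, time stands still between calls to the robot, and variables do not carry over. Pictures are saved under pics/ and viewed, and the job is handed in when it is done.

Besides the shell and the picture viewer there is one more tool, called after "Emit:" by a JSON object that holds its "fn" and its "kwargs", one argument or row to a line. jog_arm: Moves the arm, as the interface text tells. Its arguments: {"type":"object","properties":{"increments":{"type":"array","items":{"type":"array","items":{"type":"number"}}},"jaw":{"type":"number"},"squeeze":{"type":"number"}},"required":["increments"]}

```bash
ls; mkdir -p pics
python3 - <<'E'
from bench import bot
import cv2,pprint
pprint.pprint(bot.state()); print(bot.tcp_to_grasp)
for n in("side","top","wrist"):
    p,d=bot.camera(n); cv2.imwrite(f"pics/{n}0.png",p[:,:,::-1]); print(n,bot.camera_info(n))
    import numpy as np; np.save(f"pics/{n}0_d.npy",d)
E
```

```text
pics
{'ft_force': array([-0.55817674, -0.86591094,  0.04986576]),
 'ft_torque': array([ 0.069681  , -0.00181616, -0.02477   ]),
 'grip_width': 0.08525800387940459,
 'joint_torque': array([-2.64523887e-04, -4.44869757e+01, -3.51340270e+01, -3.31114725e-04,
        9.01414751e-03,  1.73453878e-05]),
 'joint_velocities': array([-0.00028301,  0.00198392,  0.00159559, -0.00140942,  0.00067942,
       -0.0004489 ]),
 'q': array([-1.37726157e+00,  1.81546217e-01,  1.60800319e+00, -1.89427275e-05,
        1.35377307e+00, -2.06333446e-01]),
 'time': 0.0,
 'tool_pos': array([ 0.22373183, -0.52909779,  0.23038355]),
 'tool_rot': array([-3.13989573e+00, -3.36295097e-04,  3.99872009e-01])}
0.0187
side {'vfov': 47.87255821430429, 'cx': 322.50888413431454, 'cy': 238.3993140471545, 'rvec': array([ 2.63130371, -1.08041517,  0.17435613]), 'tvec': array([-0.37804815,  0.43566277,  1.58022297])}
top {'vfov': 42.166087171586234, 'cx': 323.66868827381745, 'cy': 243.09647318581767, 'rvec': array([ 2.15977415, -2.10076919,  0.19506421]), 'tvec': array([0.00978647, 0.58692969, 1.69513496])}
wrist {'vfov': 67.30298572240272, 'cx': 321.5231766302552, 'cy': 236.02490053092052, 'hand_eye': array([[-8.64032394e-04, -9.48195803e-01, -3.17685337e-01,
         8.24693384e-02],
       [ 9.99999248e-01, -1.09580353e-03,  5.50873908e-04,
         3.03968933e-04],
       [-8.70457040e-04, -3.17684622e-01,  9.48196036e-01,
        -1.42527476e-01],
       [ 0.00000000e+00,  0.00000000e+00,  0.00000000e+00,
         1.00000000e+00]])}
```

View pics/top0.png

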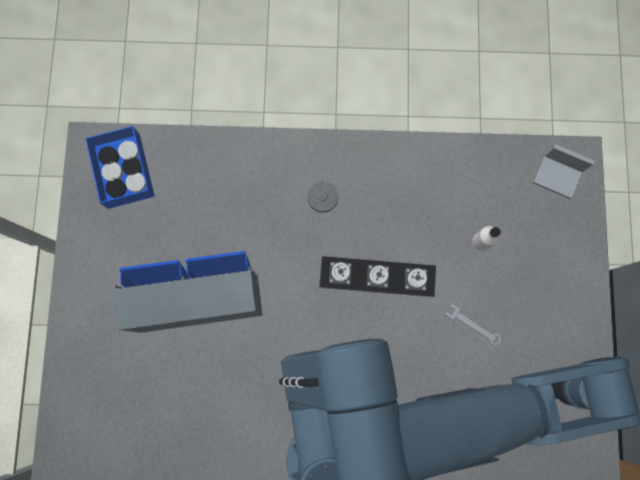

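View pics/side0.png

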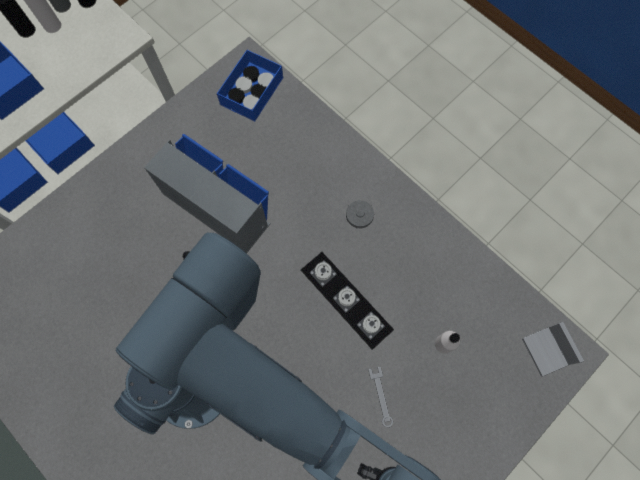

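View pics/wrist0.png

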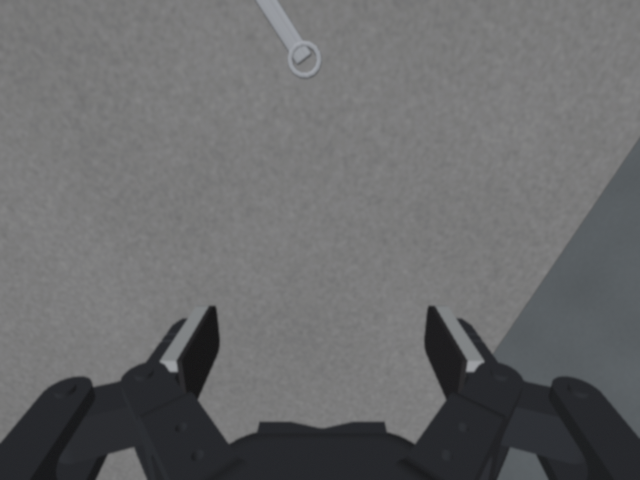

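```bash
cat > h.py <<'E'
import numpy as np,cv2
from scipy.spatial.transform import Rotation as R
from bench import bot
def cam(n,st=None):
    i=bot.camera_info(n); f=240/np.tan(np.radians(i['vfov']/2)); K=np.array([[f,0,i['cx']],[0,f,i['cy']],[0,0,1]])
    if n=='wrist':
        T=np.eye(4);T[:3,:3]=R.from_euler('xyz',st['tool_rot']).as_matrix();T[:3,3]=st['tool_pos']
        M=T@np.array(i['hand_eye'])
    else:
        A=np.eye(4);A[:3,:3]=cv2.Rodrigues(i['rvec'])[0];A[:3,3]=i['tvec'];M=np.linalg.inv(A)
    return K,M
def ray(K,M,uv,z):
    d=M[:3,:3]@np.linalg.inv(K)@[uv[0],uv[1],1]; o=M[:3,3]
    return o+d*(z-o[2])/d[2]
def cloud(K,M,d):
    v,u=np.mgrid[:480,:640]; P=np.stack([(u-K[0,2])/K[0,0]*d,(v-K[1,2])/K[1,1]*d,d],-1)
    return P@M[:3,:3].T+M[:3,3]
def proj(K,M,P):
    p=(np.atleast_2d(P)-M[:3,3])@M[:3,:3]; q=p@K.T; return q[:,:2]/q[:,2:]
E
python3 - <<'E'
from h import *
for n in('top','side'):
    p=cv2.imread(f'pics/{n}0.png'); 
    c={'top':(100,230,300,140),'side':(130,120,280,240)}[n]
    x,y,w,h=c
    k=cv2.resize(p[y:y+h,x:x+w],None,fx=800/w if n=='top' else 2.5,fy=800/w if n=='top' else 2.5,interpolation=cv2.INTER_CUBIC)
    cv2.imwrite(f'pics/{n}z.png',k)
    K,M=cam(n); X=cloud(K,M,np.load(f'pics/{n}0_d.npy'))
    np.save(f'pics/{n}X.npy',X)
    b=(p[:,:,0].astype(int)-p[:,:,2]>60)
    g=X[...,2]
    print(n, M[:3,3])
    # tray: dark, low
    hsv=cv2.cvtColor(p,cv2.COLOR_BGR2HSV)
    dark=((p.max(2)<45)&(abs(g)<0.05)).astype(np.uint8)
    cs,_=cv2.findContours(cv2.morphologyEx(dark,cv2.MORPH_CLOSE,np.ones((9,9))),cv2.RETR_EXTERNAL,cv2.CHAIN_APPROX_NONE)
    for q in cs:
        if cv2.contourArea(q)>1500:
            W=np.array([ray(K,M,u,0.011)[:2] for u in q[:,0]],np.float32); print('tray?',cv2.minAreaRect(W*1000))
    roof=((g>0.195)&(g<0.215)).astype(np.uint8)
    cs,_=cv2.findContours(roof,cv2.RETR_EXTERNAL,cv2.CHAIN_APPROX_NONE)
    for q in cs:
        if cv2.contourArea(q)>800:
            W=np.array([ray(K,M,u,0.206)[:2] for u in q[:,0]],np.float32); print('roof?',cv2.minAreaRect(W*1000),cv2.boundingRect(q))
E
```

```text
top [0.27715164 0.0300137  1.77210353]
roof? ((408.3824157714844, 372.9970703125), (113.36979675292969, 345.959716796875), 9.297577857971191) (114, 267, 142, 63)
side [ 0.21270154 -0.31901547  1.63792987]
tray? ((503.1198425292969, -130.40652465820312), (324.8672790527344, 88.3113784790039), 86.83361053466797)
roof? ((408.4314880371094, 370.94793701171875), (113.99369812011719, 349.33026123046875), 9.694989204406738) (144, 140, 118, 94)
```

View pics/topz.png

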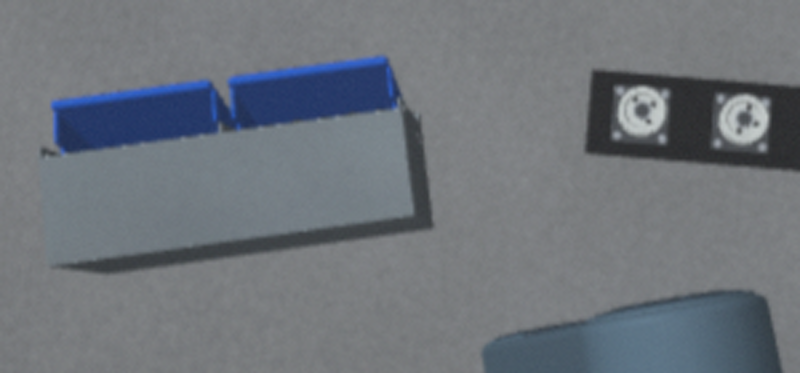

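View pics/sidez.png

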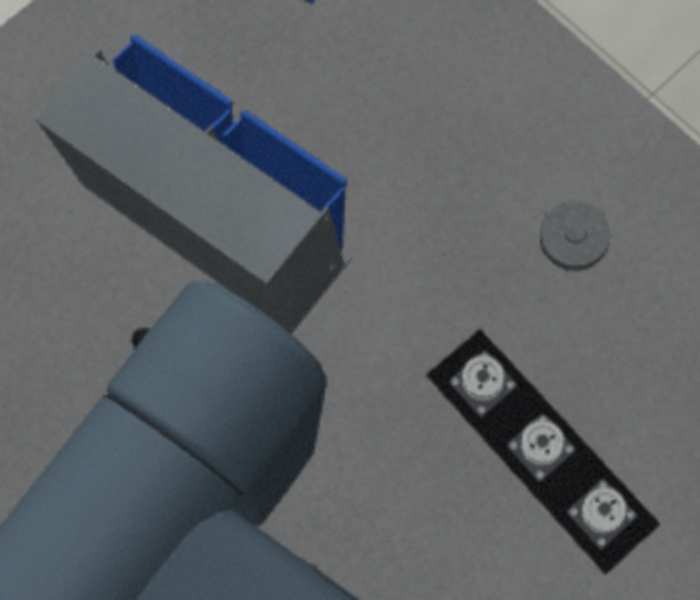

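Run:
```python
from h import *
n=np.array([np.cos(np.radians(9.5)),np.sin(np.radians(9.5))])
for c in('top','side'):
    p=cv2.imread(f'pics/{c}0.png');K,M=cam(c);X=np.load(f'pics/{c}X.npy')
    # bright top bead: blue pixels
    b=((p[:,:,0].astype(int)-p[:,:,2]>40)).astype(np.uint8)
    m=b&(X[...,2]>0.172)&(X[...,2]<0.2)
    k,l,s,ce=cv2.connectedComponentsWithStats(m.astype(np.uint8))
    for i in range(1,k):
        if s[i,4]>15:
            q=np.argwhere(l==i)[:,::-1]
            W=np.array([ray(K,M,u,0.184)[:2] for u in q],np.float32)*1000
            print(c,'bead',s[i],cv2.minAreaRect(W), X[l==i].mean(0), 'maxf',(W@n).max())
    # pulleys
    w=((p.min(2)>120)&(abs(X[...,2]-.045)<.03)).astype(np.uint8)
    w=cv2.morphologyEx(w,cv2.MORPH_CLOSE,np.ones((7,7)))
    k,l,s,ce=cv2.connectedComponentsWithStats(w)
    for i in range(1,k):
        if s[i,4]>100:
            q=np.argwhere(l==i)[:,::-1].astype(np.float32)
            (u,v),r=cv2.minEnclosingCircle(q)
            P=ray(K,M,(u,v),.048);print(c,'white',s[i],P,r)
```

```text
top bead [185 251  63  25 326] ((503.21051025390625, 302.1925048828125), (43.10630798339844, 156.49884033203125), 9.427459716796875) [0.51549064 0.30534736 0.18344297] maxf 567.7222306343604
top bead [119 260  63  24 341] ((475.7149658203125, 469.7044677734375), (42.67892074584961, 156.7181396484375), 9.190816879272461) [0.48730614 0.47289919 0.18348935] maxf 567.6825942060451
top white [118 141  19  18 274] [0.84133074 0.59993259 0.048     ] 10.101624488830566
top white [ 534  157   47   41 1013] [ 0.79930272 -0.63828354  0.048     ] 24.129955291748047
top white [102 162  19  19 279] [0.78275437 0.64067704 0.048     ] 10.49203109741211
top white [126 173  19  19 278] [0.75082862 0.5710456  0.048     ] 9.71161937713623
top white [330 263  20  21 308] [ 0.50259296 -0.02172011  0.048     ] 12.518674850463867
top white [370 266  18  20 303] [ 0.50078398 -0.12793607  0.048     ] 12.120148658752441
top white [406 269  21  20 299] [ 0.49139002 -0.23266309  0.048     ] 12.103818893432617
side bead [175 134  48  38 247] ((478.0580749511719, 468.0433654785156), (40.66427230834961, 160.1938934326172), 9.114721298217773) [0.48813839 0.4711021  0.18383672] maxf 568.958302199009
side bead [219 164  50  31 241] ((518.0606689453125, 307.6273498535156), (42.52206039428711, 156.74693298339844), 21.61305046081543) [0.51634858 0.30878043 0.18384232] maxf 568.9367322740532
side white [258  73  15  13 144] [0.84365828 0.59611758 0.048     ] 7.280210018157959
side white [236  77  23  32 333] [0.76031961 0.60338512 0.048     ] 16.446983337402344
side white [315 262  20  23 221] [ 0.50364383 -0.03028481  0.048     ] 11.023740768432617
side white [339 287  16  18 218] [ 0.50360937 -0.12856342  0.048     ] 8.766122817993164
side white [360 315  23  18 234] [ 0.49328901 -0.2414135   0.048     ] 11.04546070098877
side white [ 525  329   42   46 1045] [ 0.80090139 -0.64914575  0.048     ] 23.900936126708984
```

Run:
```python
from h import *
a=np.radians(9.4)
n=np.array([np.cos(a),np.sin(a)]);t=np.array([-n[1],n[0]])
for c in('top','side'):
    p=cv2.imread(f'pics/{c}0.png').astype(int);K,M=cam(c);X=np.load(f'pics/{c}X.npy')
    b=((p[:,:,0]-p[:,:,2]>30))
    m=b.copy(); m[:, :]&=(X[...,0]<.62)&(X[...,1]<.6)&(X[...,1]>.15)
    q=np.argwhere(m)[:,::-1]; W=np.array([ray(K,M,u,.184)[:2] for u in q])*1000
    f=W@n;s=W@t
    for lo,hi in((s.min(),s.min()+150),(s.max()-150,s.max())):
        k=(s>lo+20)&(s<hi-20); 
        bins=[f[k&(abs(s-z)<8)].max() for z in np.arange(lo+30,hi-30,12)]
        print(c,lo,hi,np.round(bins,1))
    roof=(X[...,2]>.198)&(X[...,2]<.214)&~b
    q=np.argwhere(roof)[:,::-1]; W=np.array([ray(K,M,u,.206)[:2] for u in q])*1000
    f=W@n;s=W@t; print('roof f',np.percentile(f,[0.2,1,99,99.8]),'s',np.percentile(s,[0.2,1,99,99.8]))
    print([round(f[abs(s-z)<8].max(),1) for z in np.arange(s.min()+20,s.max()-20,40)])
```

```text
top 131.69413394993273 281.69413394993273 [569.9 569.4 570.1 570.  570.  569.8 570.  570. ]
top 314.2099864502806 464.2099864502806 [569.9 569.4 569.6 569.6 569.4 569.6 569.6 569.5]
roof f [407.92875668 408.77022341 510.22811864 513.26123185] s [129.53740801 132.30493301 471.14252567 473.61185096]
[np.float64(510.6), np.float64(511.0), np.float64(511.1), np.float64(510.8), np.float64(520.3), np.float64(510.6), np.float64(510.7), np.float64(510.6)]
side 93.18292833192861 243.18292833192862 [549.5 568.6 569.4 569.3 569.1 569.8 569.6 569.5]
side 313.7126554919262 463.7126554919262 [569.5 569.4 569.3 569.1 569.  568.7 567.7 567.6]
roof f [-30.58708254 408.08275821 511.39859491 515.90096929] s [-64.4499174  127.15611489 470.30244849 472.98192245]Traceback (most recent call last):
  File "<stdin>", line 17, in <module>
    return umr_maximum(a, axis, None, out, keepdims, initial, where)
ValueError: zero-size array to reduction operation maximum which has no identity
```

```bash
cat >> h.py <<'E'
def to(pos,yaw,tilt=None):
    st=bot.state(); R0=R.from_euler('xyz',st['tool_rot']); R1=R.from_euler('xyz',[np.pi,0,np.radians(yaw)])
    d=R0.inv().apply(np.array(pos)-st['tool_pos'])*1000; w=np.degrees((R0.inv()*R1).as_rotvec())
    print(np.round(d,1),np.round(w,2),'|d|',round(np.linalg.norm(d)),'t',st['time'])
A=np.radians(9.4); NV=np.array([np.cos(A),np.sin(A),0]);TV=np.array([-NV[1],NV[0],0])
def bin_(d,z,ds=0,F=.503,S=.386): return (F+d)*NV+(S+ds)*TV+np.array([0,0,z])
E
python3 -c "
from h import *
to([.55,-.13,.3],-3.2)"
```

```text
[ 455.9 -240.8  -69. ] [-0.08  0.   26.11] |d| 520 t 0.15
```

Emit:
{"fn": "jog_arm", "kwargs": {
  "increments": [
    [456,-241,-69,0,0,26],
    [456,-241,-69,0,0,26],
    [456,-241,-69,0,0,26],
    [456,-241,-69,0,0,26],
    [456,-241,-69,0,0,26],
    [456,-241,-69,0,0,26],
    [456,-241,-69,0,0,26],
    [456,-241,-69,0,0,26],
    [456,-241,-69,0,0,26],
    [456,-241,-69,0,0,26],
    [456,-241,-69,0,0,26],
    [456,-241,-69,0,0,26],
    [456,-241,-69,0,0,26],
    [456,-241,-69,0,0,26]
  ]
}}

```text
time: 1.55
tool_pos: [0.5493, -0.1309, 0.2998]
tool_rot: [-3.142, 0.001, -0.055]
ft_force: [-0.2, -0.5, 0.1]
grip_width: 0.0853
```

Run:
```python
from h import *
st=bot.state();p,d=bot.camera('wrist');cv2.imwrite('pics/w1.png',p[:,:,::-1]);np.save('pics/w1.npy',d)
import pickle;pickle.dump(st,open('pics/w1.pkl','wb'))
print(st['tool_pos'],st['tool_rot'],st['joint_velocities'].round(3))
K,M=cam('wrist',st)
w=(p.min(2)>120).astype(np.uint8)
w=cv2.morphologyEx(w,cv2.MORPH_CLOSE,np.ones((15,15)))
w=cv2.morphologyEx(w,cv2.MORPH_OPEN,np.ones((15,15)))
k,l,s,ce=cv2.connectedComponentsWithStats(w)
for i in range(1,k):
    if s[i,4]>300:
        c=cv2.findContours((l==i).astype(np.uint8),cv2.RETR_EXTERNAL,cv2.CHAIN_APPROX_NONE)[0][0]
        W=np.array([ray(K,M,u,.048)[:2] for u in c[:,0]],np.float32)*1000
        print(s[i],cv2.minEnclosingCircle(W),cv2.fitEllipse(W))
dk=((p.max(2)<45)).astype(np.uint8);dk[330:]=0
dk=cv2.morphologyEx(dk|w,cv2.MORPH_CLOSE,np.ones((25,25)))
for c in cv2.findContours(dk,cv2.RETR_EXTERNAL,cv2.CHAIN_APPROX_NONE)[0]:
    if cv2.contourArea(c)>3000:
        W=np.array([ray(K,M,u,.011)[:2] for u in c[:,0]],np.float32)*1000
        print('tray',cv2.minAreaRect(W),cv2.boundingRect(c))
```

```text
[ 0.54931325 -0.13093777  0.29975187] [-3.14156071e+00  1.11325026e-03 -5.49476329e-02] [-0.013 -0.003 -0.     0.004 -0.001  0.002]
[     0      0    640    437 228228] ((370.27667236328125, -116.01343536376953), 476.25103759765625) ((483.74114990234375, -133.48797607421875), (558.3950805664062, 893.935546875), 177.21209716796875)
[ 100  452   43   28 1003] ((159.9275360107422, 189.79718017578125), 39.89506530761719) ((158.19090270996094, 184.59228515625), (54.94099807739258, 71.17062377929688), 24.392826080322266)
[501 452  43  28 996] ((125.97743225097656, -407.0394592285156), 40.01708221435547) ((124.72306060791016, -401.64349365234375), (54.89518356323242, 71.25798797607422), 148.68763732910156)
tray ((452.6833190917969, -121.67724609375), (983.423583984375, 584.7542724609375), 86.8155517578125) (0, 0, 640, 437)
```

View pics/w1.png

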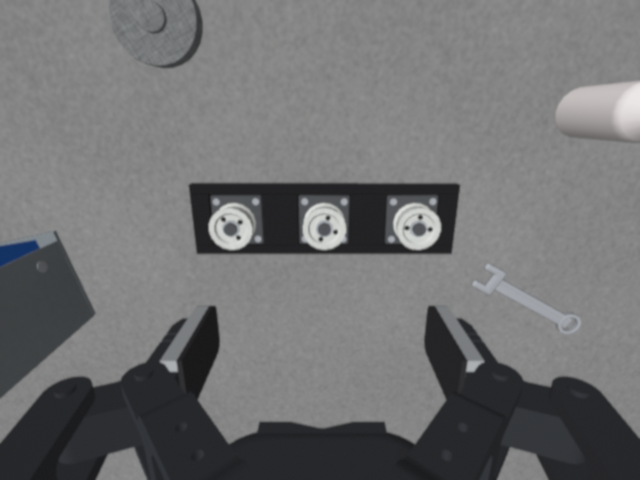

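Run:
```python
from h import *
import pickle
st=pickle.load(open('pics/w1.pkl','rb'));p=cv2.imread('pics/w1.png');K,M=cam('wrist',st)
w=(p.min(2)>150).astype(np.uint8); w[:150]=0;w[280:]=0;w[:,470:]=0
w=cv2.morphologyEx(w,cv2.MORPH_CLOSE,np.ones((15,15)))
w=cv2.morphologyEx(w,cv2.MORPH_OPEN,np.ones((13,13)))
k,l,s,ce=cv2.connectedComponentsWithStats(w)
for i in range(1,k):
    if s[i,4]>300:
        c=cv2.findContours((l==i).astype(np.uint8),cv2.RETR_EXTERNAL,cv2.CHAIN_APPROX_NONE)[0][0]
        W=np.array([ray(K,M,u,.048)[:2] for u in c[:,0]],np.float32)*1000
        print(s[i],cv2.minEnclosingCircle(W),cv2.fitEllipse(W))
        # dark nut centre
        x,y,ww,h=s[i,:4]; g=p[y:y+h,x:x+ww].mean(2); q=np.argwhere((g<120)&(g>45))
dk=((p.max(2)<45)).astype(np.uint8);dk[290:]=0
dk=cv2.morphologyEx(dk|w,cv2.MORPH_CLOSE,np.ones((25,25)))
for c in cv2.findContours(dk,cv2.RETR_EXTERNAL,cv2.CHAIN_APPROX_NONE)[0]:
    if cv2.contourArea(c)>3000:
        W=np.array([ray(K,M,u,.011)[:2] for u in c[:,0]],np.float32)*1000
        r=cv2.minAreaRect(W);print('tray',r,cv2.boundingRect(c))
for u in((231,228),(324,228),(418,229)): print(ray(K,M,u,.0505))
```

```text
[ 210  203   43   46 1711] ((519.4874877929688, -28.42121696472168), 31.49051284790039) ((518.5921020507812, -26.277727127075195), (50.12863540649414, 58.884952545166016), 71.74015045166016)
[ 303  203   43   46 1789] ((515.5800170898438, -131.54112243652344), 31.712265014648438) ((513.2081298828125, -131.65744018554688), (52.404014587402344, 59.45444869995117), 90.1593246459961)
[ 393  203   47   46 1890] ((508.2996826171875, -233.71495056152344), 33.13903045654297) ((507.19049072265625, -236.1293487548828), (54.599388122558594, 60.1251220703125), 126.40079498291016)
tray ((509.39727783203125, -131.81826782226562), (323.1611633300781, 85.0671157836914), 86.7828140258789) (191, 185, 267, 67)
[ 0.51590486 -0.02614526  0.0505    ]
[ 0.50997557 -0.13174782  0.0505    ]
[ 0.50278329 -0.23857241  0.0505    ]
```

```bash
python3 -c "
from h import *
to([.502,-.2385,.11],-3.4)"
```

```text
[-41.1 109.8 189.9] [0.   0.05 0.22] |d| 223 t 1.6
```

Emit:
{"fn": "jog_arm", "kwargs": {
  "increments": [
    [-41,110,190,0,0,0],
    [-41,110,190,0,0,0],
    [-41,110,190,0,0,0],
    [-41,110,190,0,0,0],
    [-41,110,190,0,0,0],
    [-41,110,190,0,0,0]
  ]
}}

```text
time: 2.2
tool_pos: [0.4994, -0.2387, 0.1067]
tool_rot: [-3.138, 0.006, -0.059]
ft_force: [-0.1, -0.1, 0.7]
grip_width: 0.0854
```

Run:
```python
from h import *
st=bot.state();p,d=bot.camera('wrist');cv2.imwrite('pics/w2.png',p[:,:,::-1])
import pickle;pickle.dump(st,open('pics/w2.pkl','wb'))
print(st['tool_pos'],st['tool_rot'],st['joint_velocities'].round(3))
```

```text
[ 0.49944104 -0.23865776  0.10665347] [-3.13786075  0.00620602 -0.05853241] [ 0.046 -0.057 -0.056  0.017  0.044  0.023]
```

View pics/w2.png

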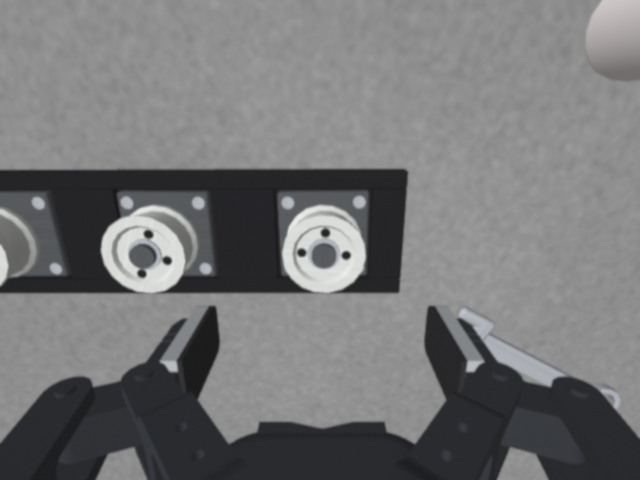

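Run:
```python
from h import *
import pickle
st=pickle.load(open('pics/w2.pkl','rb'));K,M=cam('wrist',st)
for u in((324,255),(145,256)): print(ray(K,M,u,.049))
for u in((366,255),(282,255)): print(ray(K,M,u,.048))
c=np.array([ray(K,M,u,.011)[:2] for u in ((407,170),(399,292),(0,170),(0,292))]);print(c, (c[0]+c[1])/2)
to([.502,-.2385,.11],-3.4)
```

```text
[ 0.50262693 -0.24012555  0.049     ]
[ 0.50821467 -0.13333757  0.049     ]
[ 0.50076117 -0.26520864  0.048     ]
[ 0.50369192 -0.21498627  0.048     ]
[[ 0.54405131 -0.29710548]
 [ 0.45496129 -0.29275985]
 [ 0.55981356 -0.03024876]
 [ 0.47199489  0.00088063]] [ 0.4995063  -0.29493266]
[ 0.6 -0.1 -0.9] [-0.12  0.16  0.1 ] |d| 1 t 2.25
```

```bash
python3 -c "
from h import *
to([.5027,-.2395,.018],-3.3)"
```

```text
[ 1.7  1.  91.1] [-0.12  0.16  0.  ] |d| 91 t 2.25
```

Emit:
{"fn": "jog_arm", "kwargs": {
  "increments": [
    [1,1,30,0,0,0],
    [1,1,60,0,0,0],
    [1,1,80,0,0,0],
    [1,1,92,0,0,0],
    [1,1,92,0,0,0]
  ]
}}

```text
time: 2.75
tool_pos: [0.5042, -0.2385, 0.0183]
tool_rot: [-3.141, 0.0, -0.054]
ft_force: [-0.5, 1.5, -0.6]
grip_width: 0.0857
```

Emit:
{"fn": "jog_arm", "kwargs": {
  "increments": [
    [0,0,0,0,0,0],
    [0,0,0,0,0,0],
    [0,0,0,0,0,0],
    [0,0,0,0,0,0],
    [0,0,0,0,0,0],
    [0,0,0,0,0,0]
  ],
  "jaw": -1,
  "squeeze": 40
}}

```text
time: 3.35
tool_pos: [0.5052, -0.2396, 0.0201]
tool_rot: [3.14, -0.002, -0.054]
ft_force: [-1.2, 1.5, 5.9]
grip_width: 0.0489
```

```bash
python3 -c "
from h import *
s=bot.state();print(s)"
```

```text
{'time': 3.35, 'q': array([-6.55184853e-01,  4.26887356e-01,  1.77678833e+00,  6.03518925e-05,
        9.35095017e-01,  9.69582169e-01]), 'joint_velocities': array([ 0.000331  ,  0.00048552, -0.00181912, -0.00186633, -0.00021053,
       -0.00054217]), 'joint_torque': array([-1.35389948e-01, -4.52102602e+01, -2.52192324e+01, -1.37674602e-02,
       -3.71509586e-01,  1.43186240e-03]), 'tool_pos': array([ 0.50521765, -0.23963692,  0.02012494]), 'tool_rot': array([ 3.14003656e+00, -2.35464469e-03, -5.40046274e-02]), 'ft_force': array([-1.22184718,  1.53830159,  5.90924956]), 'ft_torque': array([ 0.07595129,  0.13047292, -0.04019057]), 'grip_width': 0.048918843624254166}
```

Emit:
{"fn": "jog_arm", "kwargs": {
  "increments": [
    [-2,0,-2,0,0,0],
    [-2,0,-2,0,0,5],
    [-2,0,-2,0,0,10],
    [-2,0,-2,0,0,15],
    [-2,0,-2,0,0,20]
  ]
}}

```text
time: 3.85
tool_pos: [0.5027, -0.2392, 0.0209]
tool_rot: [3.141, -0.002, -0.407]
ft_force: [1.4, -0.9, -2.5]
grip_width: 0.0489
```

```bash
python3 -c "
from h import *
s=bot.state();print(s['ft_force'],s['ft_torque'],s['joint_torque'],s['tool_rot'])"
```

```text
[ 1.38340718 -0.94564007 -2.48725088] [-0.2095079  -0.34067627 -0.05806665] [  0.09985891 -48.5921216  -26.06077731  -0.06369944   0.66205049
  -1.15277611] [ 3.14118241e+00 -1.89965697e-03 -4.06696732e-01]
```

Emit:
{"fn": "jog_arm", "kwargs": {
  "increments": [
    [0,0,0,0,0,5],
    [0,0,0,0,0,10],
    [0,0,0,0,0,15],
    [0,0,0,0,0,20]
  ]
}}

```text
time: 4.25
tool_pos: [0.5021, -0.2399, 0.0208]
tool_rot: [3.14, -0.002, -0.755]
ft_force: [-2.5, -4.9, -0.8]
grip_width: 0.0487
```

```bash
python3 -c "
from h import *
s=bot.state();print(s['ft_force'],s['ft_torque'],s['joint_torque'],s['tool_rot'])"
```

```text
[-2.53025374 -4.92724589 -0.76358108] [-0.84781649  0.28084845 -0.0128157 ] [  2.71680951 -48.22569251 -26.1702776    1.23741668   0.43952946
  -1.1358621 ] [ 3.14031652e+00 -1.59464711e-03 -7.55441426e-01]
```

Emit:
{"fn": "jog_arm", "kwargs": {
  "increments": [
    [0,0,0,0,0,0],
    [0,0,0,0,0,0],
    [0,0,0,0,0,0],
    [0,0,-5,0,0,0],
    [0,0,-30,0,0,0],
    [0,0,-65,0,0,0],
    [0,0,-65,0,0,0]
  ],
  "jaw": 1
}}

```text
time: 4.95
tool_pos: [0.5052, -0.2408, 0.0905]
tool_rot: [-3.141, -0.009, -0.751]
ft_force: [0.8, -0.2, 0.5]
grip_width: 0.0857
```

```bash
python3 -c "
from h import *
to([.509,-.132,.085],-3.3)
to([.509,-.132,.020],-3.3)"
```

```text
[-71.5 -82.1   4.9] [  0.12  -0.5  -39.74] |d| 109 t 4.95
[-72.1 -82.1  69.9] [  0.12  -0.5  -39.74] |d| 130 t 4.95
```

Emit:
{"fn": "jog_arm", "kwargs": {
  "increments": [
    [-25,-29,0,0,0,-8],
    [-50,-58,0,0,0,-16],
    [-71,-82,0,0,0,-24],
    [-71,-82,0,0,0,-32],
    [-71,-82,0,0,0,-40],
    [-71,-82,30,0,0,-40],
    [-71,-82,55,0,0,-40],
    [-71,-82,65,0,0,-40],
    [-71,-82,65,0,0,-40]
  ]
}}

```text
time: 5.85
tool_pos: [0.505, -0.1297, 0.0188]
tool_rot: [-3.14, 0.003, -0.054]
ft_force: [-0.2, 0.5, -0.7]
grip_width: 0.0855
```

Emit:
{"fn": "jog_arm", "kwargs": {
  "increments": [
    [0,0,0,0,0,0],
    [0,0,0,0,0,0],
    [0,0,0,0,0,0],
    [0,0,0,0,0,0],
    [0,0,0,0,0,0]
  ],
  "jaw": -1
}}

```text
time: 6.35
tool_pos: [0.5073, -0.1309, 0.0218]
tool_rot: [3.141, -0.002, -0.054]
ft_force: [-2.1, 0.2, 6.5]
grip_width: 0.0486
```

```bash
python3 -c "
from h import *
s=bot.state();print(s['ft_force'],s['ft_torque'],s['joint_torque'],s['tool_rot'])"
```

```text
[-2.09578135  0.23820959  6.53364449] [ 0.019172    0.20889849 -0.03384766] [ 6.04335847e-02 -4.12759638e+01 -2.44850188e+01  9.70659591e-02
 -4.37324764e-01  3.72366179e-03] [ 3.14051163e+00 -2.11937562e-03 -5.38557492e-02]
```

Same light tip contact; rise slightly and twist.

Emit:
{"fn": "jog_arm", "kwargs": {
  "increments": [
    [0,0,-2,0,0,0],
    [0,0,-2,0,0,5],
    [0,0,-2,0,0,10],
    [0,0,-2,0,0,15],
    [0,0,-2,0,0,20]
  ]
}}

```text
time: 6.85
tool_pos: [0.506, -0.1302, 0.0222]
tool_rot: [-3.142, 0.0, -0.407]
ft_force: [0.2, -0.6, -2.5]
grip_width: 0.0492
```

```bash
python3 -c "
from h import *
s=bot.state();print(s['ft_force'],s['ft_torque'],s['joint_torque'],s['tool_rot'])"
```

```text
[ 0.20079347 -0.63938491 -2.45593294] [-0.01962921 -0.02470515 -0.01169836] [  0.10486257 -45.44959545 -26.66497171   0.04684688   0.0565739
  -1.15389213] [-3.14155136e+00  4.12050598e-04 -4.06655038e-01]
```

Emit:
{"fn": "jog_arm", "kwargs": {
  "increments": [
    [0,0,0,0,0,5],
    [0,0,0,0,0,10],
    [0,0,0,0,0,15],
    [0,0,0,0,0,20]
  ]
}}

```text
time: 7.25
tool_pos: [0.506, -0.1302, 0.0222]
tool_rot: [3.141, 0.0, -0.756]
ft_force: [-0.1, -0.2, -3.7]
grip_width: 0.0488
```

```bash
python3 -c "
from h import *
s=bot.state();print(s['ft_force'],s['ft_torque'],s['joint_torque'],s['tool_rot'])"
```

```text
[-0.13657494 -0.24851664 -3.72147075] [-0.01607035  0.00717913 -0.05785068] [ 9.45953862e-02 -4.54343247e+01 -2.66707832e+01  4.42974712e-02
  4.95658605e-02 -1.15376718e+00] [ 3.14145512e+00  4.26029797e-04 -7.55728834e-01]
```

Emit:
{"fn": "jog_arm", "kwargs": {
  "increments": [
    [0,0,0,0,0,0],
    [0,0,0,0,0,0],
    [0,0,0,0,0,0],
    [0,0,-5,0,0,0],
    [0,0,-30,0,0,0],
    [0,0,-65,0,0,0],
    [0,0,-65,0,0,0]
  ],
  "jaw": 1
}}

```text
time: 7.95
tool_pos: [0.5097, -0.132, 0.0923]
tool_rot: [-3.139, -0.008, -0.751]
ft_force: [1.0, -0.5, 0.3]
grip_width: 0.0855
```

```bash
python3 -c "
from h import *
to([.515,-.0245,.085],-3.3)
to([.515,-.0245,.021],-3.3)"
```

```text
[-69.5 -82.2   6.9] [  0.04  -0.51 -39.74] |d| 108 t 7.95
[-70.  -82.   70.9] [  0.04  -0.51 -39.74] |d| 129 t 7.95
```

Emit:
{"fn": "jog_arm", "kwargs": {
  "increments": [
    [-25,-29,0,0,0,-8],
    [-50,-58,0,0,0,-16],
    [-66,-83,0,0,0,-24],
    [-66,-83,0,0,0,-32],
    [-66,-83,0,0,0,-40],
    [-66,-83,30,0,0,-40],
    [-66,-83,53,0,0,-40],
    [-66,-83,63,0,0,-40],
    [-66,-83,63,0,0,-40]
  ]
}}

```text
time: 8.85
tool_pos: [0.5135, -0.0243, 0.0229]
tool_rot: [-3.141, 0.003, -0.054]
ft_force: [0.5, -0.0, 1.1]
grip_width: 0.0851
```

Emit:
{"fn": "jog_arm", "kwargs": {
  "increments": [
    [0,0,0,0,0,0],
    [0,0,0,0,0,0],
    [0,0,0,0,0,0],
    [0,0,0,0,0,0],
    [0,0,0,0,0,0]
  ],
  "jaw": -1
}}

```text
time: 9.35
tool_pos: [0.5159, -0.0249, 0.0258]
tool_rot: [3.141, -0.002, -0.054]
ft_force: [-1.1, -0.0, 6.5]
grip_width: 0.0488
```

Emit:
{"fn": "jog_arm", "kwargs": {
  "increments": [
    [0,0,-1,0,0,0],
    [0,0,-1,0,0,5],
    [0,0,-1,0,0,10],
    [0,0,-1,0,0,15],
    [0,0,-1,0,0,20]
  ]
}}

```text
time: 9.85
tool_pos: [0.5156, -0.0249, 0.0259]
tool_rot: [-3.141, -0.002, -0.406]
ft_force: [1.0, -0.8, 0.4]
grip_width: 0.0485
```

```bash
python3 -c "
from h import *
s=bot.state();print(s['ft_force'],s['ft_torque'],s['joint_torque'],s['tool_rot'])"
```

```text
[ 0.96982555 -0.79325102  0.37564783] [-0.10286913 -0.22235411  0.21986064] [  0.06144557 -42.9865694  -25.12897253   0.23061197   0.36047115
  -0.93721317] [-3.14147318e+00 -1.82644428e-03 -4.06008170e-01]
```

Emit:
{"fn": "jog_arm", "kwargs": {
  "increments": [
    [0,0,0,0,0,5],
    [0,0,0,0,0,10],
    [0,0,0,0,0,15],
    [0,0,0,0,0,20]
  ]
}}

```text
time: 10.25
tool_pos: [0.5151, -0.0255, 0.0259]
tool_rot: [3.141, -0.002, -0.755]
ft_force: [-2.2, -4.0, 1.7]
grip_width: 0.0485
```

```bash
python3 -c "
from h import *
s=bot.state();print(s['ft_force'],s['ft_torque'],s['joint_torque'],s['tool_rot'])"
```

```text
[-2.16624025 -3.98214192  1.70609057] [-0.64066183  0.26624259  0.26579076] [  1.89145938 -42.5237596  -25.55890739   1.19809147  -0.11465705
  -0.92637369] [ 3.14083357e+00 -1.60778536e-03 -7.54771066e-01]
```

Emit:
{"fn": "jog_arm", "kwargs": {
  "increments": [
    [0,0,0,0,0,0],
    [0,0,0,0,0,0],
    [0,0,0,0,0,0],
    [0,0,-5,0,0,0],
    [0,0,-30,0,0,0],
    [0,0,-80,0,0,0],
    [0,0,-130,0,0,0],
    [0,0,-180,0,0,0],
    [0,0,-230,0,0,0],
    [0,0,-260,0,0,0],
    [0,0,-260,0,0,0]
  ],
  "jaw": 1
}}

```text
time: 11.35
tool_pos: [0.5174, -0.0252, 0.2917]
tool_rot: [-3.137, -0.01, -0.751]
ft_force: [0.0, -0.3, -0.1]
grip_width: 0.0854
```

```bash
python3 -c "
from h import *
print(bin_(.033,.29));to(bin_(.033,.29),9.4)"
```

```text
[0.46575886 0.46835957 0.29      ]
[-3.746e+02 -3.255e+02 -3.000e-01] [-2.000e-02 -6.400e-01 -5.244e+01] |d| 496 t 11.35
```

Emit:
{"fn": "jog_arm", "kwargs": {
  "increments": [
    [-374,-326,0,0,0,-52.4],
    [-374,-326,0,0,0,-52.4],
    [-374,-326,0,0,0,-52.4],
    [-374,-326,0,0,0,-52.4],
    [-374,-326,0,0,0,-52.4],
    [-374,-326,0,0,0,-52.4],
    [-374,-326,0,0,0,-52.4],
    [-374,-326,0,0,0,-52.4],
    [-374,-326,0,0,0,-52.4],
    [-374,-326,0,0,0,-52.4],
    [-374,-326,0,0,0,-52.4],
    [-374,-326,0,0,0,-52.4],
    [-374,-326,0,0,0,-52.4]
  ],
  "jaw": -1
}}

```text
time: 12.65
tool_pos: [0.4643, 0.4679, 0.2845]
tool_rot: [3.141, 0.001, 0.162]
ft_force: [0.0, -0.4, -0.3]
grip_width: 0.0
```

Run:
```python
from h import *
import pickle
st=bot.state();p,d=bot.camera('wrist');cv2.imwrite('pics/w3.png',p[:,:,::-1]);np.save('pics/w3.npy',d);pickle.dump(st,open('pics/w3.pkl','wb'))
p,d=bot.camera('side');cv2.imwrite('pics/s3.png',p[:,:,::-1])
print(st['tool_pos'],st['tool_rot'],st['q'])
to(bin_(.033,.29),9.4)
```

```text
[0.4643475  0.46792015 0.28448099] [3.14054276e+00 1.22853267e-03 1.62176156e-01] [ 6.09772631e-01  3.31498912e-01  1.31538490e+00 -4.15918353e-04
  1.49627075e+00  2.01842345e+00]
[ 1.  -0.6 -4.7] [ 0.02  0.01 -0.18] |d| 5 t 12.75
```

View pics/w3.png

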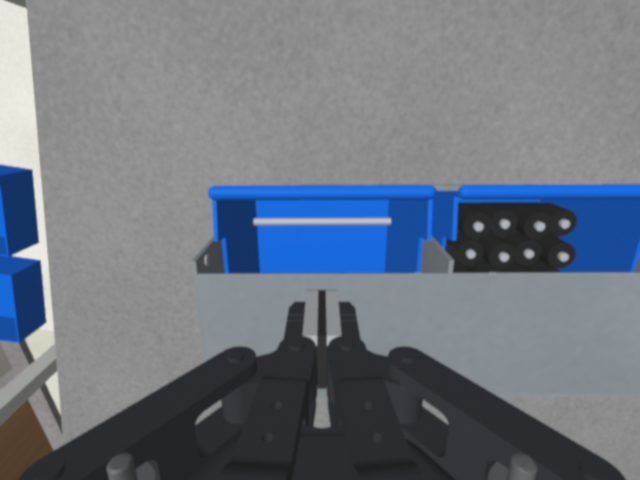

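View pics/s3.png

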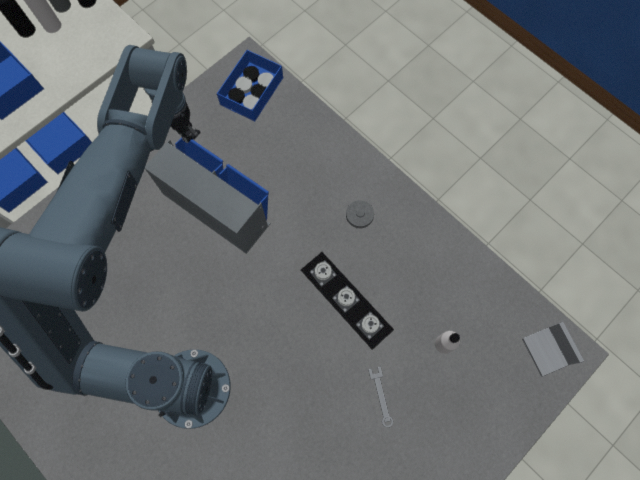

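Run:
```python
from h import *
import pickle
st=pickle.load(open('pics/w3.pkl','rb'));K,M=cam('wrist',st);d=np.load('pics/w3.npy')
X=cloud(K,M,d)
def fs(P): return round(P@NV*1000,1),round(P@TV*1000,1),round(P[2]*1000,1)
for nm,u,z in(('beadL',(209,186),.186),('beadR',(436,186),.186),('roofL',(198,273),.206),('roofR',(600,273),.206)): print(nm,fs(ray(K,M,u,z)))
for u in((320,191),(320,188),(320,221),(320,240),(320,300),(205,255),(300,221)): print(u,fs(X[u[1],u[0]]))
```

```text
beadL (np.float64(572.0), np.float64(461.1), np.float64(186.0))
beadR (np.float64(571.5), np.float64(308.2), np.float64(186.0))
roofL (np.float64(517.1), np.float64(468.2), np.float64(206.0))
roofR (np.float64(516.2), np.float64(198.8), np.float64(206.0))
(320, 191) (np.float64(568.8), np.float64(386.4), np.float64(188.2))
(320, 188) (np.float64(570.7), np.float64(386.4), np.float64(187.5))
(320, 221) (np.float64(507.4), np.float64(386.9), np.float64(48.7))
(320, 240) (np.float64(478.5), np.float64(387.1), np.float64(28.9))
(320, 300) (np.float64(546.3), np.float64(386.2), np.float64(297.0))
(205, 255) (np.float64(522.6), np.float64(468.7), np.float64(187.0))
(300, 221) (np.float64(507.1), np.float64(408.8), np.float64(47.3))
```

```bash
sed -i 's/F=.503/F=.505/' h.py
python3 - <<'E'
from h import *
to(bin_(.033,.155),9.4)
to(bin_(.075,.145),9.4)
E
```

```text
[  3.   -0.7 130.3] [ 0.02  0.01 -0.18] |d| 130 t 12.75
[ 45.   -0.8 140.2] [ 0.02  0.01 -0.18] |d| 147 t 12.75
```

Emit:
{"fn": "jog_arm", "kwargs": {
  "increments": [
    [3,-1,40,0,0,0],
    [3,-1,75,0,0,0],
    [3,-1,105,0,0,0],
    [3,-1,122,0,0,0],
    [3,-1,130,0,0,0],
    [3,-1,130,0,0,0]
  ]
}}

```text
time: 13.35
tool_pos: [0.4674, 0.4698, 0.1551]
tool_rot: [3.141, 0.001, 0.162]
ft_force: [-0.1, -0.1, -0.0]
grip_width: -0.0002
```

Emit:
{"fn": "jog_arm", "kwargs": {
  "increments": [
    [5,0,0,0,0,0],
    [10,0,0,0,0,0],
    [15,0,0,0,0,0]
  ]
}}

```text
time: 13.65
tool_pos: [0.4807, 0.4731, 0.1562]
tool_rot: [-3.141, 0.003, 0.163]
ft_force: [-8.1, -0.4, -3.2]
grip_width: 0.0002
```

Emit:
{"fn": "jog_arm", "kwargs": {
  "increments": [
    [4,0,0,0,0,0],
    [8,0,0,0,0,0],
    [12,0,1,0,0,0],
    [16,0,2,0,0,0],
    [20,0,4,0,0,0],
    [25,0,6,0,0,0]
  ]
}}

```text
time: 14.25
tool_pos: [0.5071, 0.4769, 0.1492]
tool_rot: [-3.142, -0.0, 0.162]
ft_force: [-0.1, -0.8, -1.0]
grip_width: -0.0
```

Emit:
{"fn": "jog_arm", "kwargs": {
  "increments": [
    [5,0,2,0,0,0],
    [10,0,4,0,0,0],
    [15,0,6,0,0,0],
    [20,0,9,0,0,0],
    [25,0,12,0,0,0],
    [30,0,15,0,0,0],
    [30,0,15,0,0,0]
  ]
}}

```text
time: 14.95
tool_pos: [0.5367, 0.4814, 0.1334]
tool_rot: [3.141, 0.001, 0.162]
ft_force: [-0.3, -0.4, -0.3]
grip_width: -0.0
```

Run:
```python
from h import *
p,d=bot.camera('wrist');cv2.imwrite('pics/w4.png',p[:,:,::-1])
```

```text
(no output)
```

View pics/w4.png

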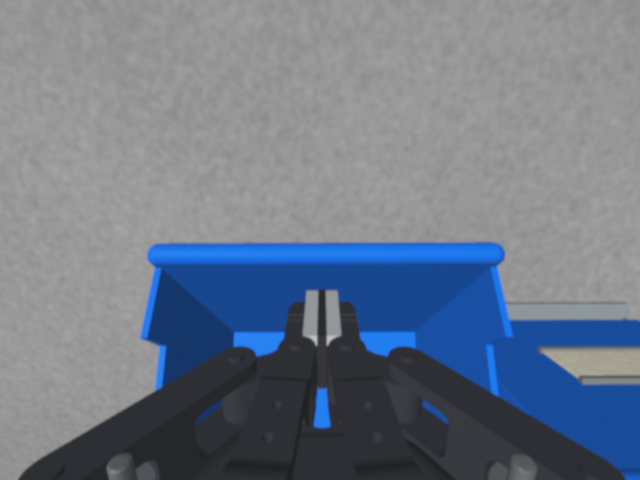

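Run:
```python
from h import *
st=bot.state();K,M=cam('wrist',st)
for u in((153,254),(498,254)):
    P=ray(K,M,u,.131);print(P@NV,P@TV)
to(np.array(st['tool_pos'])+[0,0,.16],9.4)
to([.515,-.0245,.29],-3.3)
```

```text
0.6337760861373405 0.4600322353542421
0.6332992137760427 0.31093833230381973
[-1.0e-01  0.0e+00 -1.6e+02] [ 0.01  0.04 -0.11] |d| 160 t 15.0
[-102.9  496.  -156. ] [ 0.02  0.04 12.59] |d| 530 t 15.0
```

Emit:
{"fn": "jog_arm", "kwargs": {
  "increments": [
    [0,0,-50,0,0,0],
    [0,0,-100,0,0,0],
    [0,0,-150,0,0,0],
    [-30,100,-158,0,0,4],
    [-60,250,-158,0,0,8],
    [-103,496,-158,0,0,12.5],
    [-103,496,-158,0,0,12.5],
    [-103,496,-158,0,0,12.5],
    [-103,496,-158,0,0,12.5],
    [-103,496,-158,0,0,12.5],
    [-103,496,-158,0,0,12.5],
    [-103,496,-158,0,0,12.5],
    [-103,496,-158,0,0,12.5],
    [-103,496,-158,0,0,12.5],
    [-103,496,-158,0,0,12.5],
    [-103,496,-158,0,0,12.5]
  ],
  "jaw": 1
}}

```text
time: 16.6
tool_pos: [0.5148, -0.0235, 0.2924]
tool_rot: [-3.141, -0.0, -0.055]
ft_force: [0.1, 0.2, -0.4]
grip_width: 0.0854
```

```bash
sed -i 's/F=.505/F=.506/' h.py
python3 - <<'E'
from h import *
import pickle
st=bot.state();p,d=bot.camera('wrist');cv2.imwrite('pics/w5.png',p[:,:,::-1]);pickle.dump(st,open('pics/w5.pkl','wb'))
print(st['tool_pos'])
to([.515,-.0245,.085],-3.3)
to([.515,-.0245,.021],-3.3)
E
```

```text
[ 0.51483891 -0.02351156  0.29244554]
[2.000e-01 1.600e+00 2.074e+02] [-0.03 -0.01  0.19] |d| 207 t 16.65
[2.000e-01 1.600e+00 2.714e+02] [-0.03 -0.01  0.19] |d| 271 t 16.65
```

View pics/w5.png

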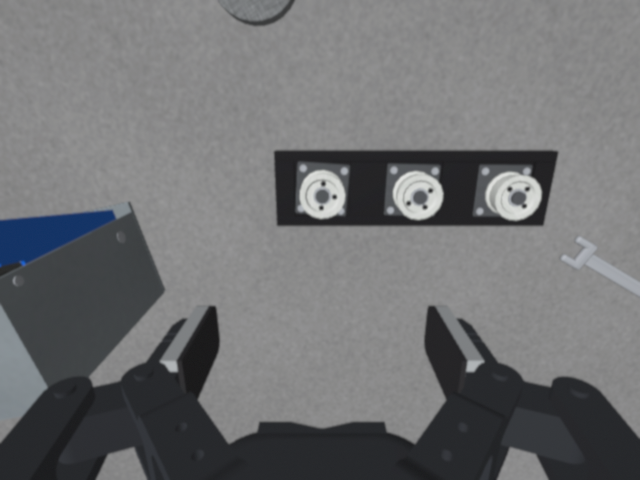

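Emit:
{"fn": "jog_arm", "kwargs": {
  "increments": [
    [0,1,50,0,0,0],
    [0,1,100,0,0,0],
    [0,1,150,0,0,0],
    [0,1,200,0,0,0],
    [0,1,235,0,0,0],
    [0,1,258,0,0,0],
    [0,1,270,0,0,0],
    [0,1,270,0,0,0]
  ]
}}

```text
time: 17.45
tool_pos: [0.5138, -0.0238, 0.0209]
tool_rot: [-3.141, 0.003, -0.054]
ft_force: [0.7, -0.7, -0.6]
grip_width: 0.0853
```

Emit:
{"fn": "jog_arm", "kwargs": {
  "increments": [
    [0,0,0,0,0,0],
    [0,0,0,0,0,0],
    [0,0,0,0,0,0],
    [0,0,0,0,0,0],
    [0,0,0,0,0,0],
    [0,0,0,0,0,0]
  ],
  "jaw": -1,
  "squeeze": 60
}}

```text
time: 18.05
tool_pos: [0.516, -0.0249, 0.0243]
tool_rot: [-3.141, -0.003, -0.056]
ft_force: [-2.3, 4.5, 7.7]
grip_width: 0.0482
```

Emit:
{"fn": "jog_arm", "kwargs": {
  "increments": [
    [0,0,-5,0,0,0],
    [0,0,-15,0,0,0],
    [0,0,-50,0,0,0],
    [0,0,-90,0,0,0],
    [0,0,-90,0,0,0]
  ]
}}

```text
time: 18.55
tool_pos: [0.5188, -0.0269, 0.1187]
tool_rot: [3.139, -0.01, -0.056]
ft_force: [1.7, -0.3, -1.7]
grip_width: 0.0481
```

Run:
```python
from h import *
p,d=bot.camera('wrist');cv2.imwrite('pics/w6.png',p[:,:,::-1])
print(bot.state()['tool_pos'],bin_(.062,.3))
to(bin_(.062,.3),9.4)
```

```text
[ 0.51711579 -0.02646806  0.11597766] [0.49732917 0.473586   0.3       ]
[ -46.5 -497.8 -185.4] [  0.16  -0.37 -12.6 ] |d| 533 t 18.6
```

View pics/w6.png

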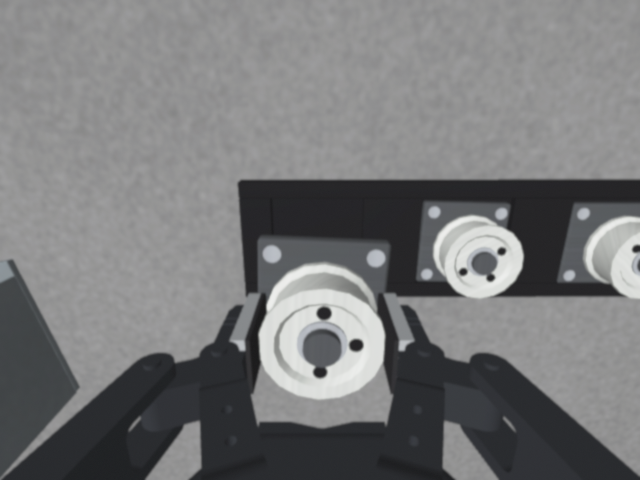

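Emit:
{"fn": "jog_arm", "kwargs": {
  "increments": [
    [0,0,-50,0,0,0],
    [0,0,-100,0,0,0],
    [0,-20,-150,0,0,0],
    [-5,-60,-185,0,0,0],
    [-45,-498,-185,0,0,-12.6],
    [-45,-498,-185,0,0,-12.6],
    [-45,-498,-185,0,0,-12.6],
    [-45,-498,-185,0,0,-12.6],
    [-45,-498,-185,0,0,-12.6],
    [-45,-498,-185,0,0,-12.6],
    [-45,-498,-185,0,0,-12.6],
    [-45,-498,-185,0,0,-12.6],
    [-45,-498,-185,0,0,-12.6],
    [-45,-498,-185,0,0,-12.6],
    [-45,-498,-185,0,0,-12.6],
    [-45,-498,-185,0,0,-12.6],
    [-45,-498,-185,0,0,-12.6]
  ]
}}

```text
time: 20.3
tool_pos: [0.498, 0.4729, 0.297]
tool_rot: [3.141, 0.001, 0.162]
ft_force: [-0.0, -0.4, -3.2]
grip_width: 0.0482
```

Run:
```python
from h import *
import pickle
st=bot.state();p,d=bot.camera('wrist');cv2.imwrite('pics/w7.png',p[:,:,::-1])
K,M=cam('wrist',st);print(st['tool_pos'],st['tool_pos']@NV-.506,st['tool_pos']@TV)
to(bin_(.064,.130),9.4)
```

```text
[0.49801904 0.47285013 0.29701622] 0.06256042262614869 0.385161340615684
[  1.4  -0.8 167.4] [ 0.02  0.01 -0.09] |d| 167 t 20.35
```

View pics/w7.png

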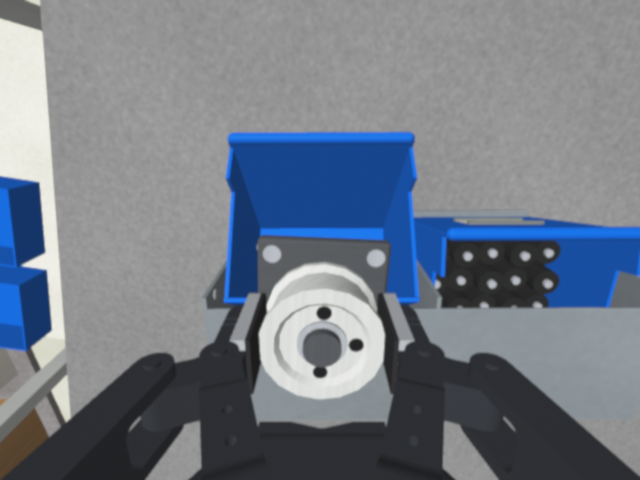

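Emit:
{"fn": "jog_arm", "kwargs": {
  "increments": [
    [2,-1,40,0,0,0],
    [2,-1,80,0,0,0],
    [2,-1,110,0,0,0],
    [2,-1,135,0,0,0],
    [2,-1,152,0,0,0],
    [2,-1,162,0,0,0],
    [2,-1,162,0,0,0]
  ]
}}

```text
time: 21.05
tool_pos: [0.4992, 0.4749, 0.1343]
tool_rot: [3.141, 0.002, 0.164]
ft_force: [-0.1, 0.3, -2.9]
grip_width: 0.0483
```

Emit:
{"fn": "jog_arm", "kwargs": {
  "increments": [
    [0,0,4,0,0,0],
    [0,0,8,0,0,0],
    [0,0,8,0,0,0]
  ]
}}

```text
time: 21.35
tool_pos: [0.4996, 0.4758, 0.1277]
tool_rot: [-3.141, -0.001, 0.164]
ft_force: [-0.0, -0.5, -2.4]
grip_width: 0.0482
```

Emit:
{"fn": "jog_arm", "kwargs": {
  "increments": [
    [0,0,3,0,0,0],
    [0,0,5,0,0,0],
    [0,0,5,0,0,0]
  ]
}}

```text
time: 21.65
tool_pos: [0.4992, 0.4755, 0.122]
tool_rot: [3.141, 0.0, 0.164]
ft_force: [-0.6, -0.2, -2.6]
grip_width: 0.0482
```

Emit:
{"fn": "jog_arm", "kwargs": {
  "increments": [
    [0,0,2,0,0,0],
    [0,0,3,0,0,0],
    [0,0,3,0,0,0]
  ]
}}

```text
time: 21.95
tool_pos: [0.4993, 0.4756, 0.1191]
tool_rot: [3.142, 0.0, 0.164]
ft_force: [-0.3, -0.2, -3.1]
grip_width: 0.0484
```

Emit:
{"fn": "jog_arm", "kwargs": {
  "increments": [
    [0,0,2,0,0,0],
    [0,0,4,0,0,0],
    [0,0,4,0,0,0]
  ]
}}

```text
time: 22.25
tool_pos: [0.4994, 0.4757, 0.1177]
tool_rot: [3.141, -0.0, 0.165]
ft_force: [-6.8, -5.6, 10.3]
grip_width: 0.0481
```

Emit:
{"fn": "jog_arm", "kwargs": {
  "increments": [
    [0,0,2,0,0,0],
    [0,0,4,0,0,0],
    [0,0,4,0,0,0]
  ]
}}

```text
time: 22.55
tool_pos: [0.4991, 0.4755, 0.1163]
tool_rot: [3.141, -0.0, 0.165]
ft_force: [-14.5, -11.1, 25.4]
grip_width: 0.0482
```

Emit:
{"fn": "jog_arm", "kwargs": {
  "increments": [
    [0,0,-5,0,0,0],
    [0,0,-5,0,0,0]
  ]
}}

```text
time: 22.75
tool_pos: [0.4997, 0.4761, 0.118]
tool_rot: [-3.141, -0.002, 0.164]
ft_force: [-4.6, -2.3, 7.6]
grip_width: 0.0481
```

Emit:
{"fn": "jog_arm", "kwargs": {
  "increments": [
    [0,0,0,0,0,0],
    [0,0,0,0,0,0],
    [0,0,0,0,0,0],
    [0,0,0,0,0,0],
    [0,0,0,0,0,0],
    [0,0,0,0,0,0]
  ],
  "jaw": 1
}}

```text
time: 23.35
tool_pos: [0.4995, 0.4756, 0.1161]
tool_rot: [3.142, 0.0, 0.164]
ft_force: [-0.4, -0.2, 0.1]
grip_width: 0.0856
```

Emit:
{"fn": "jog_arm", "kwargs": {
  "increments": [
    [0,0,-40,0,0,0],
    [0,0,-90,0,0,0],
    [0,0,-140,0,0,0],
    [0,0,-180,0,0,0],
    [0,0,-180,0,0,0]
  ]
}}

```text
time: 23.85
tool_pos: [0.5021, 0.4775, 0.3055]
tool_rot: [-3.136, -0.013, 0.164]
ft_force: [0.3, 1.5, -0.8]
grip_width: 0.0856
```

Run:
```python
from h import *
st=bot.state();p,d=bot.camera('wrist');cv2.imwrite('pics/w8.png',p[:,:,::-1])
K,M=cam('wrist',st);print(st['tool_pos'])
```

```text
[0.50206972 0.47749954 0.30552203]
```

View pics/w8.png

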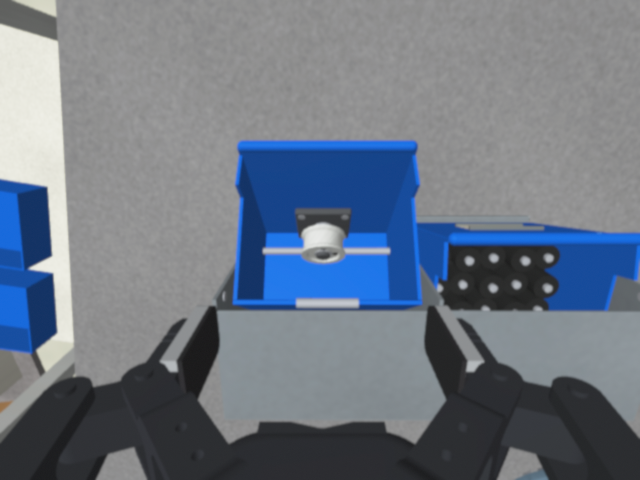

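Run:
```python
from h import *
to(bin_(.165,.3),9.4); to(bin_(.165,.115),9.4)
```

```text
[98.8  2.5  2.2] [-0.2  -0.45  0.01] |d| 99 t 23.9
[ 97.4   3.2 187.2] [-0.2  -0.45  0.01] |d| 211 t 23.9
```

Emit:
{"fn": "jog_arm", "kwargs": {
  "increments": [
    [50,0,0,0,0,0],
    [100,0,0,0,0,0],
    [100,0,0,0,0,0],
    [100,0,50,0,0,0],
    [100,0,100,0,0,0],
    [100,0,150,0,0,0],
    [100,0,180,0,0,0],
    [100,0,180,0,0,0]
  ],
  "jaw": -1
}}

```text
time: 24.7
tool_pos: [0.5932, 0.4892, 0.107]
tool_rot: [3.136, 0.014, 0.164]
ft_force: [-0.0, -0.1, -0.9]
grip_width: 0.0001
```

Run:
```python
from h import *
s=bot.state()['tool_pos'];print(s@NV-.506,s@TV)
to(bin_(.143,.115),9.4)
```

```text
0.15913097075201 0.3857573202388789
[-16.2  -0.2  -7.8] [0.3  0.79 0.01] |d| 18 t 24.7
```

Emit:
{"fn": "jog_arm", "kwargs": {
  "increments": [
    [-8,0,0,0,0,0],
    [-14,0,-2,0,0,0],
    [-19,0,-6,0,0,0],
    [-24,0,-11,0,0,0],
    [-29,0,-16,0,0,0],
    [-34,0,-21,0,0,0],
    [-39,0,-26,0,0,0],
    [-45,0,-32,0,0,0],
    [-51,0,-37,0,0,0],
    [-57,0,-41,0,0,0],
    [-57,0,-41,0,0,0]
  ]
}}

```text
time: 25.8
tool_pos: [0.5413, 0.483, 0.1582]
tool_rot: [-3.141, -0.001, 0.165]
ft_force: [-0.4, 0.1, 0.3]
grip_width: 0.0003
```

Run:
```python
from h import *
st=bot.state();p,d=bot.camera('wrist');cv2.imwrite('pics/w9.png',p[:,:,::-1])
s=st['tool_pos'];print(s@NV-.506,s@TV,s[2],st['ft_force'])
```

```text
0.10691172531798865 0.3880924177543787 0.15823727844931745 [-0.37521874  0.0795875   0.33253458]
```

View pics/w9.png

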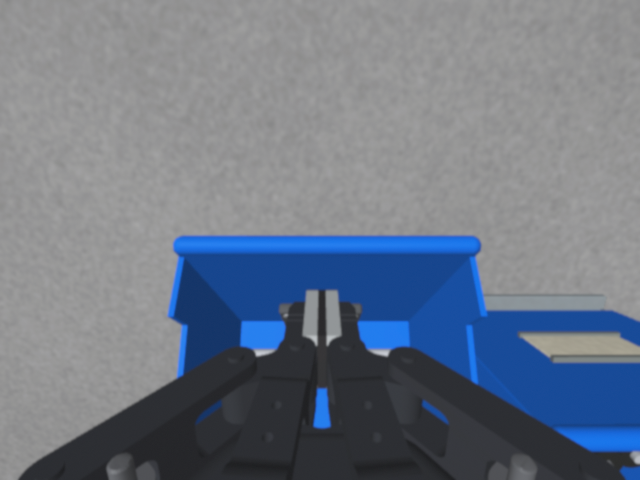

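Emit:
{"fn": "jog_arm", "kwargs": {
  "increments": [
    [0,0,-20,0,0,0],
    [20,0,-30,0,0,0],
    [60,0,-30,0,0,0],
    [60,0,-30,0,0,0],
    [60,0,10,0,0,0],
    [60,0,50,0,0,0],
    [60,0,60,0,0,0],
    [60,0,60,0,0,0],
    [60,0,60,0,0,0]
  ]
}}

```text
time: 26.75
tool_pos: [0.6019, 0.4931, 0.0993]
tool_rot: [-3.141, -0.002, 0.164]
ft_force: [0.6, 0.2, 0.3]
grip_width: -0.0002
```

Run:
```python
from h import *
st=bot.state()
s=st['tool_pos'];print(s@NV-.506,s@TV,s[2],st['ft_force'])
```

```text
0.16834205944088787 0.38814775898214193 0.09930555390666888 [0.56601731 0.19986342 0.29773834]
```

Emit:
{"fn": "jog_arm", "kwargs": {
  "increments": [
    [-8,0,0,0,0,0],
    [-16,0,0,0,0,0],
    [-22,0,0,0,0,0],
    [-27,0,0,0,0,0],
    [-31,0,-2,0,0,0]
  ]
}}

```text
time: 27.25
tool_pos: [0.5735, 0.4884, 0.1024]
tool_rot: [-3.139, -0.009, 0.164]
ft_force: [10.4, 2.3, 6.4]
grip_width: -0.0
```

Run:
```python
from h import *
st=bot.state()
p,d=bot.camera('wrist');cv2.imwrite('pics/w10.png',p[:,:,::-1])
s=st['tool_pos'];print(s@NV-.506,s@TV,s[2],st['ft_force'])
```

```text
0.1395174004935994 0.38813234367376664 0.10238970737515642 [10.41884681  2.28095317  6.39579903]
```

View pics/w10.png

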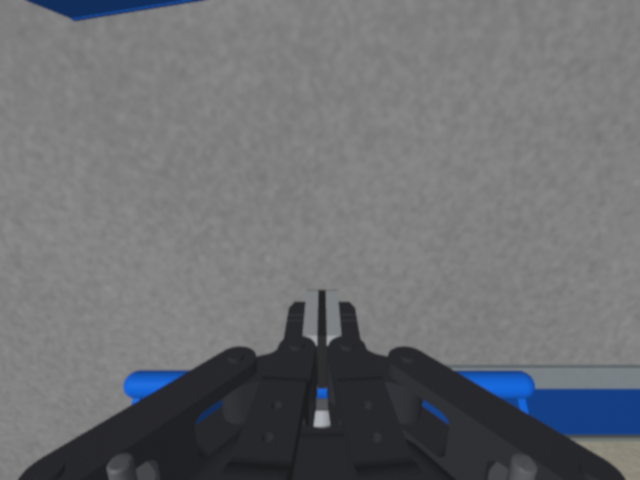

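Emit:
{"fn": "jog_arm", "kwargs": {
  "increments": [
    [-6,0,-4,0,0,0],
    [-12,0,-9,0,0,0],
    [-17,0,-15,0,0,0],
    [-22,0,-21,0,0,0],
    [-28,0,-28,0,0,0]
  ]
}}

```text
time: 27.8
tool_pos: [0.5454, 0.4835, 0.1308]
tool_rot: [-3.139, -0.007, 0.163]
ft_force: [3.8, 1.3, 2.0]
grip_width: 0.0
```

Emit:
{"fn": "jog_arm", "kwargs": {
  "increments": [
    [-4,0,-3,0,0,0],
    [-8,0,-6,0,0,0],
    [-12,0,-9,0,0,0],
    [-16,0,-11,0,0,0],
    [-16,0,-11,0,0,0]
  ]
}}

```text
time: 28.3
tool_pos: [0.5264, 0.4802, 0.1381]
tool_rot: [3.141, 0.0, 0.165]
ft_force: [1.2, -0.3, 2.7]
grip_width: 0.0003
```

Run:
```python
from h import *
st=bot.state()
p,d=bot.camera('wrist');cv2.imwrite('pics/w11.png',p[:,:,::-1])
s=st['tool_pos'];print(s@NV-.506,s@TV,s[2],st['ft_force'])
```

```text
0.09179438747405244 0.38776820504315185 0.1381220038063735 [ 1.21763943 -0.32560547  2.73871568]
```

View pics/w11.png

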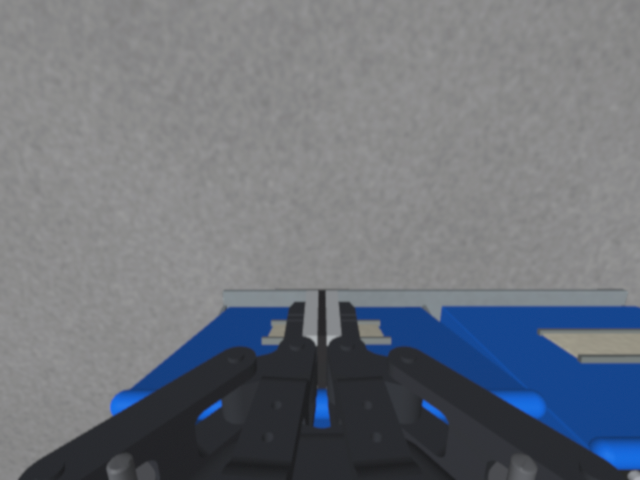

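Emit:
{"fn": "jog_arm", "kwargs": {
  "increments": [
    [-2,0,-1,0,0,0],
    [-4,0,-2,0,0,0],
    [-6,0,-3,0,0,0],
    [-8,0,-4,0,0,0]
  ]
}}

```text
time: 28.75
tool_pos: [0.5199, 0.4786, 0.1421]
tool_rot: [3.141, -0.001, 0.164]
ft_force: [2.2, 1.0, 2.4]
grip_width: -0.0002
```

Emit:
{"fn": "jog_arm", "kwargs": {
  "increments": [
    [-2,0,-1,0,0,0],
    [-4,0,-2,0,0,0],
    [-6,0,-3,0,0,0]
  ]
}}

```text
time: 29.05
tool_pos: [0.5126, 0.4777, 0.1444]
tool_rot: [3.141, 0.001, 0.164]
ft_force: [2.8, 0.1, 0.6]
grip_width: 0.0001
```

Run:
```python
from h import *
st=bot.state()
s=st['tool_pos'];print(s@NV-.506,s@TV,s[2],st['ft_force'])
```

```text
0.07776968744396162 0.3875319903509766 0.14439478734019762 [2.78698093 0.05932909 0.58426446]
```

Emit:
{"fn": "jog_arm", "kwargs": {
  "increments": [
    [-2,0,0,0,0,0],
    [-3,0,0,0,0,0],
    [-3,0,0,0,0,0]
  ]
}}

```text
time: 29.35
tool_pos: [0.5119, 0.4777, 0.1461]
tool_rot: [-3.141, -0.004, 0.164]
ft_force: [6.0, 0.5, 0.8]
grip_width: -0.0001
```

Run:
```python
from h import *
st=bot.state()
p,d=bot.camera('wrist');cv2.imwrite('pics/w12.png',p[:,:,::-1])
s=st['tool_pos'];print(s@NV-.506,s@TV,s[2],st['ft_force'])
```

```text
0.07705194967457252 0.3876423049829439 0.14612721526907682 [6.02232565 0.51190621 0.81176161]
```

View pics/w12.png

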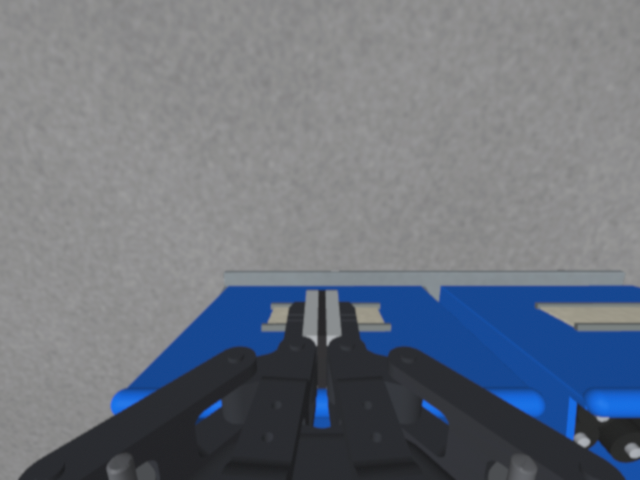

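Emit:
{"fn": "jog_arm", "kwargs": {
  "increments": [
    [-2,0,0,0,0,0],
    [-4,0,0,0,0,0],
    [-4,0,0,0,0,0]
  ]
}}

```text
time: 29.7
tool_pos: [0.5111, 0.4776, 0.1479]
tool_rot: [-3.139, -0.011, 0.163]
ft_force: [15.3, 3.2, 0.1]
grip_width: -0.0001
```

Run:
```python
from h import *
st=bot.state()
s=st['tool_pos'];print(s@NV-.506,s@TV,s[2],st['ft_force'])
```

```text
0.07624561603764923 0.38766459193513175 0.14791811008705788 [15.32022244  3.1603371   0.13114221]
```

Hard stop at the shut position (rim d ≈ 61 mm). Back off and look.

Emit:
{"fn": "jog_arm", "kwargs": {
  "increments": [
    [20,0,0,0,0,0],
    [50,0,0,0,0,0],
    [80,0,-40,0,0,0],
    [80,0,-90,0,0,0],
    [80,0,-140,0,0,0],
    [20,0,-170,0,0,0],
    [20,0,-170,0,0,0],
    [20,0,-170,0,0,0],
    [20,0,-170,0,0,0]
  ]
}}

```text
time: 30.6
tool_pos: [0.5258, 0.48, 0.3149]
tool_rot: [3.141, 0.001, 0.165]
ft_force: [0.1, -0.2, -0.6]
grip_width: 0.0004
```

Run:
```python
from h import *
st=bot.state()
p,d=bot.camera('wrist');cv2.imwrite('pics/w13.png',p[:,:,::-1]);np.save('pics/w13.npy',d)
K,M=cam('wrist',st);X=cloud(K,M,d)
print(st['tool_pos'],st['ft_force'])
b=(p[...,2].astype(int)-p[...,0]>60)&(X[...,2]>.183)&(X[...,2]<.195)
P=X[b];f=P@NV;s=P@TV
for lo,hi in((.16,.28),(.33,.45)):
    k=(s>lo)&(s<hi);print(k.sum(),np.median(f[k]),np.percentile(f[k],98),P[k,2].mean())
```

```text
[0.52578323 0.48003447 0.31487371] [ 0.14273527 -0.21769754 -0.62801308]
1773 0.5687392060188027 0.5719626348556259 0.1879179859349058
1758 0.5687100230490899 0.5719128709496886 0.18773288897321372
```

View pics/w13.png

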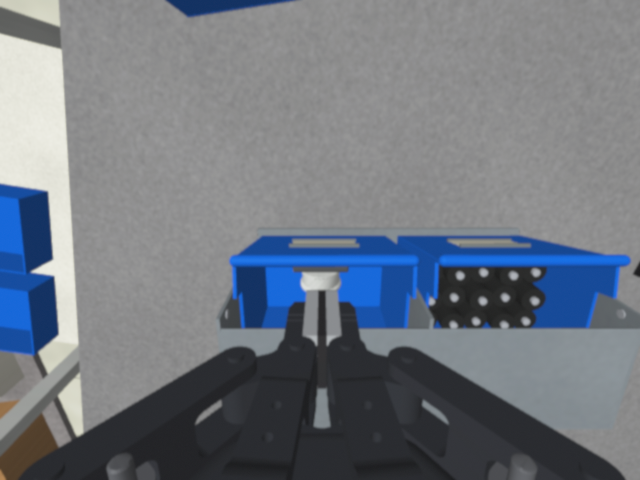

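Run:
```python
from h import *
p,d=bot.camera('side');cv2.imwrite('pics/s14.png',p[:,:,::-1])
a=cv2.imread('pics/side0.png');b=p[:,:,::-1]
m=(cv2.absdiff(a,np.ascontiguousarray(b)).max(2)>50).astype(np.uint8)
k,l,s,c=cv2.connectedComponentsWithStats(m)
print([list(x) for x in s[1:] if x[4]>15])
```

```text
[[np.int32(0), np.int32(16), np.int32(213), np.int32(382), np.int32(20887)], [np.int32(0), np.int32(201), np.int32(17), np.int32(10), np.int32(98)], [np.int32(183), np.int32(252), np.int32(7), np.int32(7), np.int32(28)], [np.int32(172), np.int32(260), np.int32(88), np.int32(94), np.int32(2583)], [np.int32(310), np.int32(261), np.int32(26), np.int32(20), np.int32(297)], [np.int32(254), np.int32(347), np.int32(48), np.int32(35), np.int32(97)], [np.int32(191), np.int32(350), np.int32(7), np.int32(7), np.int32(35)], [np.int32(205), np.int32(370), np.int32(7), np.int32(24), np.int32(68)], [np.int32(222), np.int32(384), np.int32(7), np.int32(8), np.int32(39)], [np.int32(115), np.int32(400), np.int32(52), np.int32(34), np.int32(694)], [np.int32(221), np.int32(407), np.int32(127), np.int32(64), np.int32(1458)], [np.int32(329), np.int32(409), np.int32(11), np.int32(14), np.int32(31)], [np.int32(357), np.int32(463), np.int32(41), np.int32(17), np.int32(263)]]
```

View pics/s14.png

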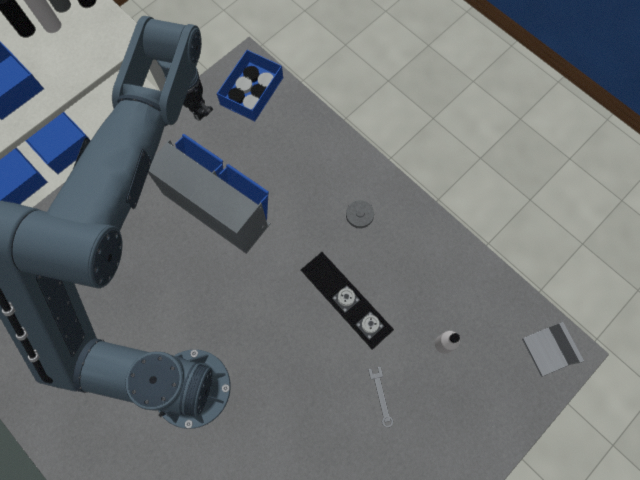

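```bash
python3 -c "
from bench import bot
print(bot.hand_in())"
```

```text
the job is handed in; nothing more can be done
None
```

The left-hand idler was the binding one; it is now in the right-hand bin, the bin is pushed shut, and the job is handed in after about 31 s of the 72 s.

- **Finding it:** I gripped and twisted each pulley. The left one dragged at 0.22–0.27 N m, while the other two showed no clear drag.
- **Placing it:** I tipped the empty bin fully forward onto its stop and lowered the idler in. It met the sloping front at about 25 N before I backed off and let go. It then slid into the bin.
- **Shutting the bin:** My first push failed because the fingertips slid over the rim. That left the bin still tipped, with no force showing on the wrist. The second push, set lower, took the bin to a firm stop at about 15 N.

**Last checks:** The two bins' rims lined up to within 0.1 mm in the wrist view, which is how I judged it shut; the click itself was never sensed. The idler was visible inside. Compared with the first side picture, nothing on the bench had changed apart from the arm and the empty left pocket; both good idlers were still in their pockets. The arm stood clear of everything. The camera views disagreed by about 4 mm on the cabinet and 6 mm on the tray, and I worked from the close-up wrist views.

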